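Load a splined yoke onto the measuring arbor

ROBOT

A 7-joint arm with a two-finger parallel gripper is mounted at the origin on the work surface. World frame = base frame: x ahead of the robot, y to its left, z up, the work surface at z = 0. Lengths are in m, angles in rad, forces in N, time in s.
With the tool pointing down it reaches from about 0.425 to 0.875 m from the base axis. Payload 8.4 kg.
Tool frame: the origin (TCP) lies between the finger pads; the fingertips stand 8 mm ahead of it and the grasp point (between the pads) lies 11 mm behind it; x points along the fingers, y is the direction in which the jaws open and shut, and the axes are right-handed (so a half turn about x gives the same grasp; the last joint's range is limited). The gripper opens to 87 mm and grips with 3 to 60 N. Pads are 19 mm wide; open, the fingers measure 117 mm over their backs; the gripper's body (75 mm by 190 mm) begins 51 mm behind the grasp point.
Start: joints at [-1.285, 0.333, 0.04, 1.465, -0.013, 1.343, -0.059], TCP at [0.244, 0.602, 0.231] pointing down, gripper open.
Joint ranges: [-2.58, 2.58], [-0.38, 2.09], [-1.3, 1.39], [0.25, 2.4], [-1.5, 4.64], [0.08, 2.09], [-2.65, 2.65]. Speed limits (rad/s): [2.22, 2.22, 2.79, 2.79, 3.14, 3.14, 3.14].

INTERFACE

Orientations are given as a unit quaternion [w, x, y, z].
In Python, from workcell import readout, viewer, finish_job gives the robot as it stands.
- The arm moves only by the tool apply_moves, never from a script. Its argument "commands" is a list of rows, each a list of 7 numbers: the turn, a rotation vector about the tool's x, y, z in degrees, then the shift along the tool's x, y, z in mm, then the opening, from 0 (shut) to 1 (fully open). In form: [[ax, ay, az, x, y, z, claw], ...]. A call has 1 to 12 rows; each row shifts and turns the commanded pose from where the row before left it, along the tool's axes as they then stand; what a row does not reach is not made up. A row lasts 1/12 s, in which the tool goes at most 41.7 mm and 7.16 degrees, less where a joint would pass 70% of its speed; a pose out of reach is approached as far as the arm can. A call with a gripper value outside its range is refused whole. The fingers move at their own pace and stop on an object; "newtons" is the grip in N (left out, the last holds). Time passes only in rows, so rows that do not move let the fingers close. It gives the time, the measured TCP pose, the force and the opening at its end, in the units of the state.
- readout.read_state(): the state, without advancing time (a new reading comes with each control period).
- viewer.grab_frame(name): name is "scene" or "side" or "wrist"; returns the picture (400x640x3 uint8, red, green, blue); there is no depth.
- viewer.camera_params(name): a dict with "fx", "fy", "cx", "cy" (pixels), "dist" ([k1, k2, p1, p2, k3] as OpenCV has them; the pictures are not rectified), "camera_from_world" (4x4, takes a point from world to camera coordinates). Camera axes: x right, y down, z forward; pixel columns grow to the right and rows downward; lengths in m; the calibration is good to about 2 mm. A picture is of the moment at which its call begins: read the wrist's pose just before it. camera_params takes no time and is no camera call; for the wrist camera it gives the pose at the moment of the call.
- finish_job(): hands the job in, once; it reports no verdict.
Trained networks look in the newest picture that a camera, given by its name, has taken for a name from the list of things; names that differ only in an ending like _2 or _b are one class to them, and where a whole thing is asked for, a point or a joint stands for the part that bears it (a point fixed in the world has none). Each returns a list of dicts, best first, with "score" (0 to 1); they miss things now and then, are a little off and sometimes report something else, mostly with a low value. They report only what shows in the picture. A call takes as long as a camera call. They do not tell look-alikes from the thing itself.
- viewer.search_frame(query, camera): "centre" ([x, y, z] in m, in world coordinates, good to about 4 mm: the middle of the surface that is visible of it).
- viewer.trace(query, camera): "pixels" (400x640 bool, what is visible of it).
- viewer.spot_point(query, camera): "centre" ([x, y, z] in m, in world coordinates, good to about 4 mm: a listed point, or the origin of a listed thing).
The state is a dict: "clock": time; "joints": joint angles; "joint_vel": joint speeds; "effort": joint torques, N m; "tcp_pos": TCP position; "tool_rot": TCP orientation; "force": force on the tool from outside, world axes, zero at the start; "torque": the same for the moment, N m; "width": finger opening in m.
Only numpy, scipy, OpenCV 4.12 (cv2) and the standard library are available. Lean on these libraries where they do the work, as an engineer would, in place of code of your own. Each camera call takes 0.05 s, during which the arm holds its last target. There are 200 camera calls.

TASK

Pick up the big universal-joint yoke with the splined bore and push it, ears up, onto the splined arbor of the measuring fixture: rest it lightly on the arbor, rock it about its axis until the teeth mesh, then slide it fully home on the seat and let go. Feel your way and never force it: more than about 50 N on the fixture spoils its setting. Leave the other parts on the granite where they are.

Things in the scene. Friction and masses are not known exactly. Their poses are not given: they have to be found in the camera images.
- yoke: Bare steel universal-joint yoke, about 0.75 kg, 92 mm tall, loose, standing on the granite barrel down, ears up. Origin: centre of the barrel's underside; z up along the bore. Barrel 60 mm diameter, 40 mm high. Two flat ears, 9 mm thick, 34 mm wide along x, tops rounded, stand at +y and -y from the barrel up to 92 mm, a dark cross-pin hole near the top of each.
- ears (a point): Point on the yoke's axis midway between its ears, 68 mm above the barrel's underside, with the yoke's axes: a good height to grip. The ears' flat outer faces lie at y = +32 and -32 mm (64 mm overall, fingers closing along the yoke's y).
- bore (a point): Centre of the bore's mouth in the yoke's underside (same as its origin and axes). The bore runs right through the 40 mm barrel: 47 mm diameter, with four straight teeth 10 mm wide standing inward along its full height, 36 mm across their tips, one on the yoke's +x axis and one every 90 degrees.
- fixture: Fixed measuring fixture. Aluminium plate 200 x 170 x 20 mm with small holes (origin: centre of its underside on the granite, x along the 200 mm side); in its middle a round dark steel pedestal of 88 mm diameter up to 50 mm, a steel seat disc of 68 mm diameter up to 60 mm, and out of it the upright splined arbor.
- seat (a point): Point on the arbor's axis at the level of the seat disc's top, 60 mm above the granite, z up. A yoke fully home has its origin here, at any yaw that meshes; it then has play of about 1 mm sideways and 2 degrees in yaw either way.
- spline_top (a point): Point on the axis where the arbor's splines end, 30 mm above the seat (fixed to the fixture, spring up). Four straight teeth 16.9 mm wide, 41.2 mm over the teeth, 34 mm core. The angle of the teeth differs every time, is not reported and is not tied to any listed axes; it recurs every 90 degrees. A brake holds it up to about 0.35 N m.
- nose (a point): Top of the arbor, 43 mm above the seat, spring up: a smooth nose, 18 mm wide here, widening to 33 mm, that centres the bore. The arbor is sprung: pressed on end it sinks up to 9 mm, from 3 N to about 11 N, then is solid; it springs back up when the teeth mesh. Unmeshed, the yoke stays 21 to 30 mm above the seat.
- plain_yoke: Bystander: smaller bare steel yoke with a smooth bore, 68 mm tall, ears 46 mm overall, barrel 44 mm diameter, loose, standing ears up. Origin: centre of its underside. Must stay where it is.
- race: Bystander: plain steel bearing ring, 72 mm outside, 52 mm inside, 20 mm high, loose, lying flat. Origin: centre of its underside. Must stay where it is.
- ref_sphere: Bystander: white ceramic reference ball on a black post with a round steel foot of 64 mm diameter, 113 mm tall, loose. Origin: centre of its underside. Must stay where it is.
Mind the look-alikes: they are no part of the job. What is shaped like the yoke but brown or purple is not meant.

How it is judged:
By the outcome, as a careful person would: the job done as asked, in the order asked, and still so for the second after the job is handed in, with the robot touching nothing.
It also fails if it takes over 72 s, if anything falls off the work surface, if the arm or the gripper's body presses on something with over 40 N, if the wrist force passes 120 N, or if a joint passes its speed limit or range.

## Working session

There is one attempt and no reset: what is moved stays moved. The work goes in short steps, Python scripts to look and compute and a tool call to move; the robot and the scene stay as the last step left them, time stands still between calls to the robot, and variables do not carry over. Pictures are saved under pics/ and viewed, about 8 in all and at most 12, crops included, and the job is handed in when it is done.

Besides the shell and the picture viewer there is one more tool, called after ">>>" by a JSON object that holds its "fn" and its "kwargs", one argument or row to a line. apply_moves: Moves the arm, as the interface text tells. Its arguments: {"type":"object","properties":{"commands":{"type":"array"},"newtons":{"type":"number"}},"required":["commands"]}

```bash
mkdir -p pics; ls; python3 - <<'E'
from workcell import readout, viewer
import cv2,numpy as np
s=readout.read_state()
for k,v in s.items(): print(k,np.round(v,4))
ims=[]
for c in ("scene","side"):
    im=viewer.grab_frame(c); cv2.imwrite(f"pics/{c}0.png",im[:,:,::-1])
    for q in ("yoke","fixture","plain_yoke","ref_sphere","race"):
        print(c,q,[(round(d["score"],2),np.round(d["centre"],3)) for d in viewer.spot_point(q,c)][:4])
    for q in ("ears","spline_top","nose"):
        print(c,q,[(round(d["score"],2),np.round(d["centre"],3)) for d in viewer.spot_point(q,c)][:4])
E
```

```text
pics
clock 0.0
joints [-1.2852  0.3339  0.0399  1.4663 -0.0134  1.3433 -0.0585]
joint_vel [-0.0006 -0.0003 -0.0001 -0.0011  0.0012  0.0007  0.0001]
effort [-9.00000e-04 -6.56369e+01  1.33460e+00 -4.03794e+01 -5.99000e-02
  4.52000e-02  2.00000e-04]
tcp_pos [0.2438 0.602  0.2297]
tool_rot [ 0.694   0.1346  0.6941 -0.1358]
force [0.2237 0.5629 0.3627]
torque [-0.0224 -0.0117  0.0747]
width 0.087
scene yoke [(0.95, array([0.38 , 0.084, 0.004])), (0.94, array([ 0.393, -0.028, -0.001])), (0.93, array([ 0.486,  0.08 , -0.   ])), (0.73, array([ 0.511, -0.034,  0.003]))]
scene fixture [(0.66, array([ 0.536, -0.255, -0.003]))]
scene plain_yoke [(0.89, array([ 0.606,  0.114, -0.002]))]
scene ref_sphere [(0.83, array([ 0.784, -0.015, -0.002]))]
scene race [(0.94, array([0.554, 0.28 , 0.   ])), (0.57, array([ 0.784, -0.014, -0.003]))]
scene ears [(0.95, array([ 0.388, -0.03 ,  0.069])), (0.88, array([0.376, 0.082, 0.065])), (0.61, array([ 0.511, -0.036,  0.068])), (0.57, array([0.485, 0.081, 0.067]))]
scene spline_top [(0.7, array([ 0.538, -0.254,  0.089]))]
scene nose [(0.55, array([ 0.537, -0.251,  0.104])), (0.52, array([0.487, 0.08 , 0.065]))]
side yoke [(0.94, array([0.377, 0.085, 0.001])), (0.77, array([ 0.392, -0.027,  0.   ])), (0.64, array([ 0.512, -0.034,  0.   ])), (0.6, array([0.484, 0.08 , 0.003]))]
side fixture [(0.7, array([ 0.543, -0.257, -0.   ])), (0.17, array([ 0.542, -0.253,  0.061]))]
side plain_yoke [(0.85, array([0.609, 0.113, 0.002]))]
side ref_sphere [(0.69, array([ 0.786, -0.016, -0.003]))]
side race [(0.86, array([0.553, 0.278, 0.001]))]
side ears [(0.8, array([ 0.393, -0.024,  0.068])), (0.76, array([0.378, 0.084, 0.068])), (0.68, array([0.484, 0.081, 0.071])), (0.67, array([ 0.508, -0.04 ,  0.071]))]
side spline_top [(0.91, array([ 0.538, -0.25 ,  0.09 ])), (0.3, array([ 0.541, -0.254,  0.064]))]
side nose [(0.71, array([ 0.532, -0.254,  0.102]))]
```

View pics/scene0.png

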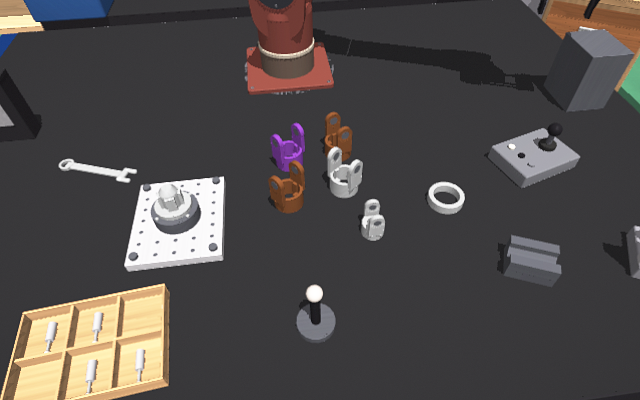

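View pics/side0.png

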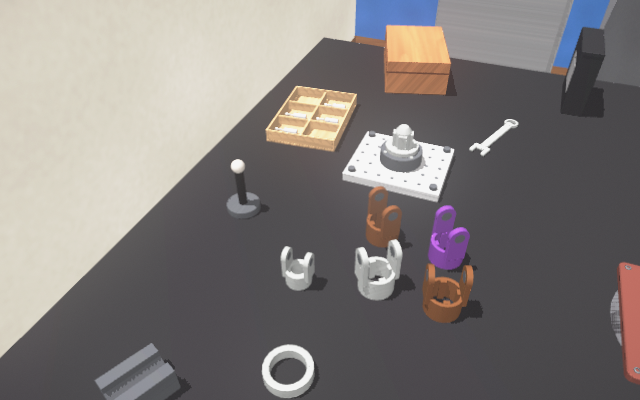

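Candidates in the scene picture are purple (289,148), brown (338,136), brown (287,188), big bare steel (345,175) and small steel (373,222, the plain yoke). I choose the big bare steel one at (345,175), world about (0.485, 0.080). The fixture is at (175,208). Next I make a close crop to check the choice and work out the approach.

```bash
cat > h.py <<'E'
from workcell import readout, viewer
import cv2, numpy as np
from scipy.spatial.transform import Rotation as R
def rot(s): q=np.array(s["tool_rot"]); return R.from_quat(q[[1,2,3,0]])
def plan(p, yaw=None):
    """shift (mm, tool axes) to p, and turn (deg) to tool-down with jaw axis at world yaw (deg)"""
    s=readout.read_state(); r=rot(s); M=r.as_matrix()
    cur=np.degrees(np.arctan2(M[1,1],M[0,1]))
    print("tcp",np.round(s["tcp_pos"],4),"yaw",round(cur,1),"tilt",np.round(M[:,0],3),"F",np.round(s["force"],1),"T",np.round(s["torque"],2),"w",round(s["width"],4),"t",round(s["clock"],2),"j",np.round(s["joints"],2))
    if yaw is None: yaw=cur
    yaw=cur+(yaw-cur+90)%180-90
    y=np.array([np.cos(np.radians(yaw)),np.sin(np.radians(yaw)),0]); x=np.array([0,0,-1.])
    T=R.from_matrix(np.c_[x,y,np.cross(x,y)])
    print("shift mm",np.round(M.T@(np.array(p)-s["tcp_pos"])*1000,1),"turn deg",np.round((r.inv()*T).as_rotvec(degrees=True),1))
def project(P,cam,par=None):
    c=par or viewer.camera_params(cam); E=np.array(c["camera_from_world"])
    K=np.array([[c["fx"],0,c["cx"]],[0,c["fy"],c["cy"]],[0,0,1.]])
    return cv2.projectPoints(np.array(P,float).reshape(-1,1,3),cv2.Rodrigues(E[:3,:3])[0],E[:3,3],K,np.array(c["dist"],float))[0][:,0]
E
python3 - <<'E'
from h import *
print(project([[.485,.08,0],[.485,.08,.068],[.538,-.253,.06]],"scene"), project([[.485,.08,0],[.485,.08,.068]],"side"))
a=cv2.imread("pics/scene0.png")[130:250,240:400]; b=cv2.imread("pics/side0.png")[220:340,320:480]
cv2.imwrite("pics/crop.png",cv2.resize(np.hstack([a,b]),None,fx=2.5,fy=2.5,interpolation=cv2.INTER_CUBIC))
plan([.485,.08,.30])
for c in ("wrist",):
    p=viewer.camera_params(c); E=np.linalg.inv(p["camera_from_world"]); s=readout.read_state(); M=rot(s).as_matrix()
    print("cam in tool",M.T@(E[:3,3]-s["tcp_pos"]),"\n",M.T@E[:3,:3],p["fx"],p["cx"],p["cy"])
E
```

```text
[[343.63570102 186.99279348]
 [344.46013856 163.44769627]
 [172.35469264 203.72173295]] [[375.6106066  286.42705609]
 [378.41410779 258.02227494]]
tcp [0.244  0.6024 0.2306] yaw 67.9 tilt [-0.  0. -1.] F [-0.5 -0.2  0.8] T [-0.08  0.02 -0.  ] w 0.0868 t 0.9 j [-1.29  0.33  0.04  1.47 -0.01  1.34 -0.06]
shift mm [ -69.5 -393.7  419.5] turn deg [ 0. -0. -0.]
cam in tool [-0.15256165 -0.00133161 -0.07857212] 
 [[ 3.36027519e-04 -2.85851140e-01  9.58273976e-01]
 [ 9.99999939e-01  1.82624979e-04 -2.96182457e-04]
 [-9.03406718e-05  9.58274017e-01  2.85851184e-01]] 313.82291471525843 316.3469433368935 196.7257292913556
```

View pics/crop.png

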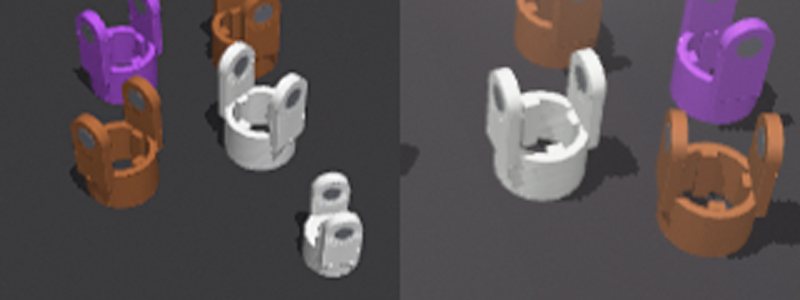

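The crop shows the bare steel toothed yoke at scene pixel (345,175). It is clearly different from the brown and purple ones, and it matches the projected estimate. I'll move above it.

>>> {"fn": "apply_moves", "kwargs": {
  "commands": [
    [0,0,0,-3,-26,28,1],
    [0,0,0,-3,-26,28,1],
    [0,0,0,-3,-26,28,1],
    [0,0,0,-3,-26,28,1],
    [0,0,0,-3,-26,28,1],
    [0,0,0,-3,-26,28,1],
    [0,0,0,-3,-26,28,1],
    [0,0,0,-3,-26,28,1],
    [0,0,0,-3,-26,28,1],
    [0,0,0,-3,-26,28,1],
    [0,0,0,-3,-26,28,1],
    [0,0,0,-3,-26,28,1]
  ]
}}

```text
clock: 1.9
tcp_pos: [0.4387, 0.1853, 0.267]
tool_rot: [0.694, 0.136, 0.694, -0.135]
force: [1.1, 0.6, 0.7]
width: 0.0872
```

>>> {"fn": "apply_moves", "kwargs": {
  "commands": [
    [0,0,0,0,-27,28,1],
    [0,0,0,0,-27,28,1],
    [0,0,0,0,-27,28,1],
    [0,0,0,0,0,0,1],
    [0,0,0,0,0,0,1]
  ]
}}

```text
clock: 2.32
tcp_pos: [0.4864, 0.0782, 0.2668]
tool_rot: [0.694, 0.137, 0.694, -0.137]
force: [0.3, 1.0, -0.4]
width: 0.0868
```

```bash
python3 - <<'E'
from h import *
plan([.485,.08,.25])
im=viewer.grab_frame("wrist"); cv2.imwrite("pics/w1.png",im[:,:,::-1])
for q in ("yoke","ears","bore"):
    print(q,[(round(d["score"],2),np.round(d["centre"],4)) for d in viewer.spot_point(q,"wrist")][:4])
print(project([[.485,.08,0],[.485,.08,.068]],"wrist"))
E
```

```text
tcp [0.4864 0.0782 0.2668] yaw 67.7 tilt [ 0.001  0.    -1.   ] F [ 0.3  1.  -0.4] T [0.04 0.05 0.03] w 0.0868 t 2.32 j [-0.75 -0.03  0.5   1.8   0.01  1.36  0.92]
shift mm [16.8  1.2 -2. ] turn deg [-0.  0. -0.]
yoke [(0.94, array([0.3756, 0.0849, 0.0012])), (0.61, array([ 5.144e-01, -3.430e-02,  5.000e-04]))]
ears [(0.94, array([0.4877, 0.0838, 0.0672])), (0.89, array([0.3758, 0.0822, 0.0636])), (0.77, array([ 0.3924, -0.0293,  0.0677])), (0.67, array([ 0.5134, -0.0347,  0.0658]))]
bore [(0.92, array([ 4.855e-01,  8.000e-02, -4.000e-04])), (0.91, array([0.3746, 0.0845, 0.0009])), (0.8, array([ 0.5109, -0.0411,  0.    ])), (0.66, array([ 0.3947, -0.0307, -0.0032]))]
[[316.00489784 164.1409756 ]
 [315.92901842 175.18322246]]
```

View pics/w1.png

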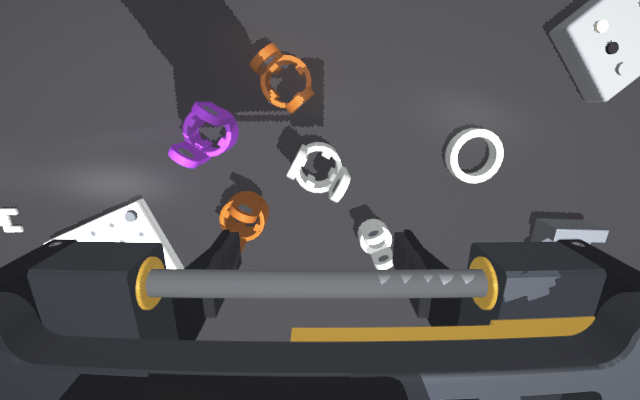

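The wrist view shows the steel yoke at (318,168), with its ears at about (297,163) and (340,184). To get position and yaw I'll fit a silhouette model to it.

```bash
cat > fit.py <<'E'
from h import *
from scipy.optimize import minimize
th=np.linspace(0,2*np.pi,40)
def hulls():
    cyl=np.array([[.03*np.cos(t),.03*np.sin(t),z] for t in th for z in (0,.04)])
    out=[cyl]
    for s in (1,-1):
        a=np.linspace(0,np.pi,15)
        prof=[(.017,.03),(-.017,.03)]+[(.017*np.cos(t),.075+.017*np.sin(t)) for t in a]
        out.append(np.array([[x,s*y,z] for x,z in prof for y in (.023,.032)]))
    return out
H=hulls()
def render(v,par,sc=4):
    x,y,yaw=v; c,s=np.cos(yaw),np.sin(yaw); m=np.zeros((400*2,640*2),np.uint8)
    for h in H:
        P=h@np.array([[c,s,0],[-s,c,0],[0,0,1]])+[x,y,0]
        q=project(P,None,par)*2
        cv2.fillConvexPoly(m,cv2.convexHull(q.astype(np.float32)).astype(np.int32),1)
    return m
def fit(im,par,x0,y0,yaws=range(0,180,15)):
    hsv=cv2.cvtColor(im,cv2.COLOR_RGB2HSV)
    m=((hsv[...,1]<45)&(hsv[...,2]>115)).astype(np.uint8)
    u,v=project([[x0,y0,.04]],None,par)[0]
    roi=np.zeros_like(m); cv2.circle(roi,(int(u),int(v)),int(0.075*par["fx"]/np.linalg.norm(np.linalg.inv(par["camera_from_world"])[:3,3]-[x0,y0,.04])),1,-1)
    m&=roi
    n,l,st,_=cv2.connectedComponentsWithStats(m); k=1+np.argmax(st[1:,4]); m=(l==k).astype(np.uint8)
    cs,_=cv2.findContours(m,cv2.RETR_EXTERNAL,cv2.CHAIN_APPROX_NONE); m=cv2.drawContours(m,cs,-1,1,-1)
    M=cv2.resize(m,None,fx=2,fy=2,interpolation=cv2.INTER_NEAREST)
    def cost(w):
        r=render([w[0]/1000,w[1]/1000,np.radians(w[2])],par); return 1-(r&M).sum()/(r|M).sum()
    best=min((minimize(cost,[x0*1000,y0*1000,a],method="Nelder-Mead",options=dict(initial_simplex=[[x0*1000+d[0],y0*1000+d[1],a+d[2]] for d in ((0,0,0),(6,0,0),(0,6,0),(0,0,10))],maxiter=120)) for a in yaws),key=lambda r:r.fun)
    return best.x,1-best.fun
E
python3 - <<'E'
from fit import *
im=cv2.imread("pics/w1.png")[:,:,::-1].copy()
x,s=fit(im,viewer.camera_params("wrist"),.485,.08); print("wrist",np.round(x,1),s)
for c in("scene","side"):
    i=cv2.imread(f"pics/{c}0.png")[:,:,::-1].copy(); x2,s2=fit(i,viewer.camera_params(c),.485,.08); print(c,np.round(x2,1),s2)
plan([x[0]/1000,x[1]/1000,.16],x[2]+90)
E
```

```text
wrist [486.3  82.7 129.5] 0.9797969843303439
scene [486.5  81.  130.1] 0.941085868309588
side [485.3  78.7 128.7] 0.9670636849781235
tcp [0.4853 0.0819 0.2665] yaw 68.1 tilt [-0.  0. -1.] F [0.2 0.6 0.5] T [-0.01 -0.01  0.  ] w 0.0873 t 2.52 j [-0.75 -0.03  0.49  1.8   0.01  1.36  0.92]
shift mm [106.5   1.1   0.7] turn deg [28.6 -0.  -0. ]
```

>>> {"fn": "apply_moves", "kwargs": {
  "commands": [
    [7,0,0,20,0,0,1],
    [7,0,0,20,0,0,1],
    [7,0,0,20,0,0,1],
    [7,0,0,20,0,0,1],
    [0.6,0,0,15,0,0,1],
    [0,0,0,0,0,0,1],
    [0,0,0,0,0,0,1]
  ],
  "newtons": 60
}}

```text
clock: 3.1
tcp_pos: [0.4851, 0.0813, 0.1714]
tool_rot: [0.639, 0.301, 0.64, -0.302]
force: [0.3, -0.7, -0.1]
width: 0.0871
```

```bash
python3 - <<'E'
from fit import *
p=viewer.camera_params("wrist"); im=viewer.grab_frame("wrist"); cv2.imwrite("pics/w2.png",im[:,:,::-1])
x,s=fit(im,p,.486,.081,(120,135)); print("wrist",np.round(x,1),s)
plan([x[0]/1000,x[1]/1000,.057],x[2]+90)
E
```

```text
wrist [486.9  78.8 129.6] 0.9768249660786974
tcp [0.4858 0.0813 0.1722] yaw 39.5 tilt [ 0.  0. -1.] F [0.8 0.2 0.1] T [-0.02 -0.05  0.  ] w 0.0872 t 3.15 j [-0.74  0.04  0.5   1.94 -0.02  1.17  0.46]
shift mm [115.2  -0.8   2.6] turn deg [-0.1  0.  -0. ]
```

>>> {"fn": "apply_moves", "kwargs": {
  "commands": [
    [0,0,0,20,0,1,1],
    [0,0,0,20,0,0,1],
    [0,0,0,20,0,0,1],
    [0,0,0,20,0,0,1],
    [0,0,0,20,0,0,1],
    [0,0,0,15,0,0,1],
    [0,0,0,0,0,0,1],
    [0,0,0,0,0,0,0],
    [0,0,0,0,0,0,0],
    [0,0,0,0,0,0,0],
    [0,0,0,0,0,0,0],
    [0,0,0,0,0,0,0]
  ],
  "newtons": 60
}}

```text
clock: 4.15
tcp_pos: [0.4871, 0.0801, 0.0575]
tool_rot: [0.64, 0.303, 0.639, -0.302]
force: [-2.2, -0.5, 5.7]
width: 0.0636
```

>>> {"fn": "apply_moves", "kwargs": {
  "commands": [
    [0,0,0,0,0,0,0],
    [0,0,0,0,0,0,0],
    [0,0,0,0,0,0,0],
    [0,0,0,0,0,0,0]
  ]
}}

```text
clock: 4.48
tcp_pos: [0.4871, 0.08, 0.0576]
tool_rot: [0.639, 0.303, 0.639, -0.302]
force: [-0.4, 0.5, 7.8]
width: 0.0638
```

>>> {"fn": "apply_moves", "kwargs": {
  "commands": [
    [0,0,0,-5,0,0,0],
    [0,0,0,-15,0,0,0],
    [0,0,0,-30,0,0,0],
    [0,0,0,-30,0,0,0],
    [0,0,0,-30,0,0,0],
    [0,0,0,-30,0,0,0],
    [0,0,0,-30,0,0,0],
    [0,0,0,-15,0,0,0],
    [0,0,0,0,0,0,0],
    [0,0,0,0,0,0,0]
  ]
}}

```text
clock: 5.32
tcp_pos: [0.4859, 0.0796, 0.241]
tool_rot: [0.639, 0.302, 0.639, -0.303]
force: [0.1, -0.3, -9.2]
width: 0.0636
```

```bash
python3 - <<'E'
from h import *
for c in ("scene","side"):
    im=viewer.grab_frame(c)
    cv2.imwrite(f"pics/{c}1.png",im[:,:,::-1])
    for q in ("spline_top","nose","seat","fixture"):
        print(c,q,[(round(d["score"],2),np.round(d["centre"],4)) for d in viewer.spot_point(q,c)][:2])
im=viewer.grab_frame("wrist"); cv2.imwrite("pics/w3.png",im[:,:,::-1])
plan([.538,-.253,.24])
a=cv2.imread("pics/scene1.png")[165:275,120:235]; b=cv2.imread("pics/side1.png")[115:200,340:460]
f=lambda x:cv2.resize(x,(400,400*x.shape[0]//x.shape[1]),interpolation=cv2.INTER_CUBIC)[:283]
cv2.imwrite("pics/crop2.png",np.hstack([f(a),f(b)]))
E
```

```text
scene spline_top [(0.55, array([ 0.5382, -0.2532,  0.0897]))]
scene nose [(0.78, array([ 0.5357, -0.2527,  0.1048])), (0.65, array([ 0.5337, -0.2548, -0.0013]))]
scene seat [(0.7, array([ 0.5351, -0.2538,  0.0592])), (0.17, array([0.5518, 0.2763, 0.0015]))]
scene fixture [(0.79, array([ 5.368e-01, -2.549e-01, -5.000e-04]))]
side spline_top [(0.86, array([ 0.5359, -0.2459,  0.09  ]))]
side nose [(0.86, array([ 0.5346, -0.2536,  0.1034]))]
side seat [(0.72, array([ 0.5422, -0.249 ,  0.0653]))]
side fixture [(0.85, array([ 0.5423, -0.2565, -0.0033]))]
tcp [0.4863 0.0797 0.2414] yaw 39.3 tilt [-0. -0. -1.] F [-0.3  0.6 -7.9] T [-0.05  0.   -0.05] w 0.0634 t 5.87 j [-0.75 -0.01  0.5   1.84  0.01  1.31  0.43]
shift mm [   1.4 -171.   290.1] turn deg [-0. -0.  0.]
```

View pics/crop2.png

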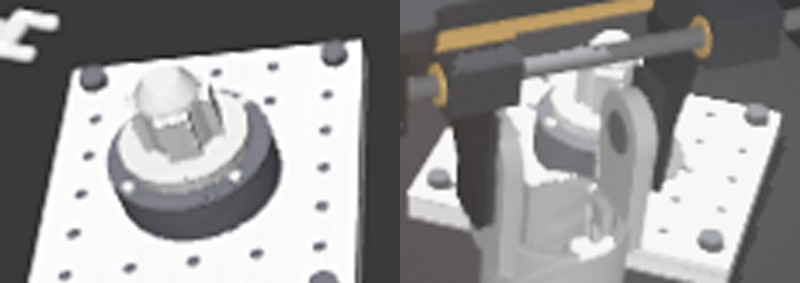

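The yoke is held: 9 N weight, width 63.5 mm. The arbor shows its teeth at left crop (180,130). Next I move so that the wrist camera sits directly over the arbor.

>>> {"fn": "apply_moves", "kwargs": {
  "commands": [
    [0,0,0,0,-14,32,0],
    [0,0,0,0,-14,32,0],
    [0,0,0,0,-14,32,0],
    [0,0,0,0,-14,32,0],
    [0,0,0,0,-14,32,0],
    [0,0,0,0,-14,32,0],
    [0,0,0,0,-14,32,0],
    [0,0,0,0,-14,32,0],
    [0,0,0,0,-14,32,0],
    [0,0,0,0,-14,32,0],
    [0,0,0,0,-14,32,0],
    [0,0,0,0,-15,28,0]
  ]
}}

```text
clock: 6.87
tcp_pos: [0.5976, -0.3226, 0.2408]
tool_rot: [0.639, 0.302, 0.64, -0.302]
force: [0.4, 1.2, -7.9]
width: 0.064
```

>>> {"fn": "apply_moves", "kwargs": {
  "commands": [
    [0,0,0,25,0,0,0],
    [0,0,0,25,0,0,0],
    [0,0,0,0,0,0,0],
    [0,0,0,0,0,0,0]
  ]
}}

```text
clock: 7.2
tcp_pos: [0.5962, -0.32, 0.1902]
tool_rot: [0.638, 0.302, 0.641, -0.302]
force: [-1.0, 0.2, -6.7]
width: 0.064
```

```bash
python3 - <<'E'
from h import *
plan([.537,-.252,.22])
p=viewer.camera_params("wrist"); im=viewer.grab_frame("wrist"); cv2.imwrite("pics/w4.png",im[:,:,::-1])
import pickle; pickle.dump(p,open("p4.pkl","wb"))
for q in ("spline_top","nose","seat","fixture"):
    print(q,[(round(d["score"],2),np.round(d["centre"],4)) for d in viewer.spot_point(q,"wrist")][:2])
u,v=project([[.537,-.252,.09]],None,p)[0]; print(u,v)
u,v=int(u),int(v); cv2.imwrite("pics/crop4.png",cv2.resize(im[max(v-70,0):v+70,u-90:u+90,::-1],None,fx=4,fy=4,interpolation=cv2.INTER_CUBIC))
print(max(v-70,0),u-90)
E
```

```text
tcp [ 0.5962 -0.32    0.1902] yaw 39.4 tilt [-0.003  0.002 -1.   ] F [-1.   0.2 -6.7] T [-0.06 -0.1  -0.  ] w 0.064 t 7.2 j [-0.11  0.5   0.76  1.47 -0.34  1.31  1.37]
shift mm [-29.5  -2.7 -90.2] turn deg [-0.  -0.2  0.1]
spline_top [(0.93, array([ 0.5382, -0.2559,  0.0925]))]
nose [(0.9, array([ 0.5388, -0.2525,  0.1054])), (0.7, array([ 0.5359, -0.2523,  0.0908]))]
seat [(0.8, array([ 0.5358, -0.254 ,  0.0567]))]
fixture [(0.89, array([ 0.5362, -0.2533, -0.0006]))]
314.74011687402117 87.52470670789138
17 224
```

View pics/crop4.png

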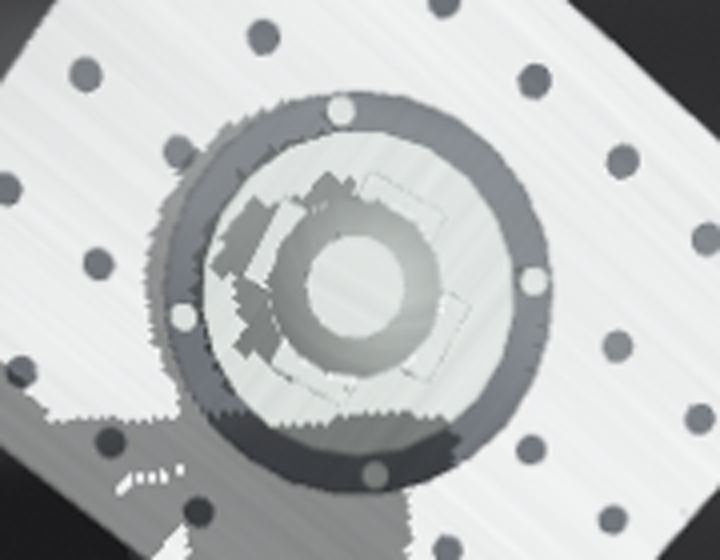

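The teeth show clearly, with outer edges (crop px) at top (372,172)-(445,212), right (470,303)-(430,382), bottom (283,372)-(345,403) and left (278,205)-(248,278). I unproject these edges at z = 0.090.

```bash
python3 - <<'E'
from h import *
import pickle
p=pickle.load(open("p4.pkl","rb"))
K=np.array([[p["fx"],0,p["cx"]],[0,p["fy"],p["cy"]],[0,0,1.]]); E=np.linalg.inv(p["camera_from_world"])
def unp(px,z):
    px=np.array(px,float)/4+[224-.4,17-.4]
    n=cv2.undistortPoints(px.reshape(-1,1,2),K,np.array(p["dist"],float))[:,0]
    d=np.c_[n,np.ones(len(n))]@E[:3,:3].T
    return E[:3,3]+d*((z-E[2,3])/d[:,2])[:,None]
ed=unp([(372,172),(445,212),(470,303),(430,382),(345,403),(283,372),(248,278),(278,205)],.09)[:,:2]
print("centre",ed.mean(0))
for i in range(0,8,2):
    d=ed[i+1]-ed[i]; print(np.linalg.norm(d)*1000, np.degrees(np.arctan2(d[1],d[0]))%90)
m=(ed[::2]+ed[1::2])/2
print("mid axes",np.degrees(np.arctan2(*(m[0]-m[2])[::-1]))%90,np.degrees(np.arctan2(*(m[1]-m[3])[::-1]))%90, np.linalg.norm(m[0]-m[2]),np.linalg.norm(m[1]-m[3]))
t=np.linspace(0,6.28,8,endpoint=False)
print("seat disc",unp([(204,290),(514,290),(357,130)],.06)[:,:2], "nose top",unp([(355,288)],.103)[0])
r=unp([(166,290),(551,290),(357,92),(357,493)],.05)[:,:2]; print("ped",r[:2].mean(0),r[2:].mean(0),np.linalg.norm(r[0]-r[1]))
E
```

```text
centre [ 0.53711636 -0.25386881]
15.548428384870093 12.148430894251455
16.637608132028127 12.497222262109744
13.44218108070864 13.247112202372534
14.510716322016739 15.032401577057072
mid axes 12.55964908575973 11.936883556511154 0.04037446030951707 0.04043619365627724
seat disc [[ 0.50998525 -0.2737901 ]
 [ 0.56148886 -0.23151216]
 [ 0.5151321  -0.22809844]] nose top [ 0.53660853 -0.25414257  0.103     ]
ped [ 0.53524445 -0.25240006] [ 0.53633536 -0.25424104] 0.08571706993326239
```

>>> {"fn": "apply_moves", "kwargs": {
  "commands": [
    [6.8,0,0,0,0,0,0],
    [6.8,0,0,0,0,0,0],
    [6.8,0,0,0,0,0,0],
    [6.7,0,0,0,0,0,0],
    [0,0,0,0,0,0,0],
    [0,0,0,0,0,0,0]
  ]
}}

```text
clock: 7.95
tcp_pos: [0.5971, -0.3211, 0.1923]
tool_rot: [0.552, 0.443, 0.551, -0.443]
force: [-0.1, 0.2, -8.4]
width: 0.0637
```

```bash
python3 - <<'E'
from h import *
plan([.5368,-.254,.165],12.3)
E
```

```text
tcp [ 0.5971 -0.3211  0.1923] yaw 12.5 tilt [ 0.001 -0.001 -1.   ] F [-0.1  0.2 -8.4] T [-0.1   0.07  0.02] w 0.0637 t 7.95 j [-0.17  0.52  0.86  1.47 -0.4   1.33  0.94]
shift mm [ 27.3 -44.3 -78.5] turn deg [ 0.2  0.  -0. ]
```

Centre and tooth angle are known. I'll arrive about 6° off the mesh so it rests on the tooth tops first, as asked, then rock it in.

>>> {"fn": "apply_moves", "kwargs": {
  "commands": [
    [0,0,0,0,-11,-19,0],
    [0,0,0,0,-11,-20,0],
    [0,0,0,0,-11,-20,0],
    [0,0,0,0,-11,-19,0],
    [-6,0,0,0,0,0,0],
    [0,0,0,10,0,0,0],
    [0,0,0,10,0,0,0],
    [0,0,0,0,0,0,0],
    [0,0,0,0,0,0,0],
    [0,0,0,0,0,0,0]
  ]
}}

```text
clock: 8.78
tcp_pos: [0.537, -0.2551, 0.1713]
tool_rot: [0.573, 0.414, 0.573, -0.415]
force: [0.3, -0.5, -8.1]
width: 0.0638
```

```bash
python3 - <<'E'
from h import *
plan([.5368,-.254,.150],18.3)
im=viewer.grab_frame("wrist")[:,:,::-1]; s=viewer.grab_frame("scene")[150:270,100:260,::-1];d=viewer.grab_frame("side")[80:200,320:480,::-1]
cv2.imwrite("pics/near.png",np.vstack([np.hstack([cv2.resize(x,(400,300),interpolation=cv2.INTER_CUBIC) for x in (s,d)]),cv2.resize(im[:],(480,300)).copy() if 0 else cv2.copyMakeBorder(cv2.resize(im,(480,300)),0,0,0,320,0)]))
plan([.5368,-.254,.150],18.3)
E
```

```text
tcp [ 0.537  -0.2551  0.1713] yaw 18.2 tilt [-0.001 -0.001 -1.   ] F [ 0.3 -0.5 -8.1] T [-0.09  0.02  0.02] w 0.0638 t 8.78 j [-0.34  0.35  0.88  1.72 -0.28  1.21  0.93]
shift mm [21.3  0.2 -1.2] turn deg [-0.1  0.   0.1]
tcp [ 0.5373 -0.2549  0.1717] yaw 18.2 tilt [ 0.    -0.001 -1.   ] F [ 0.8 -0.  -7.8] T [-0.03  0.02 -0.03] w 0.0638 t 8.93 j [-0.34  0.35  0.88  1.72 -0.28  1.21  0.93]
shift mm [21.7 -0.2 -1. ] turn deg [-0.1  0.   0. ]
```

View pics/near.png

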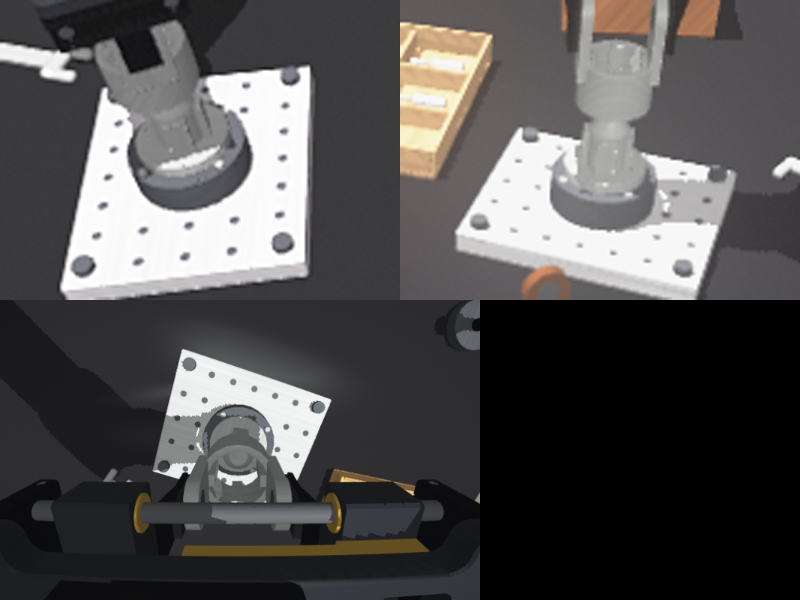

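The yoke hangs upright and coaxial over the arbor in all three views, e.g. the side panel at (613,80). I descend gently.

>>> {"fn": "apply_moves", "kwargs": {
  "commands": [
    [0,0,0,4,0,-1,0],
    [0,0,0,4,0,0,0],
    [0,0,0,4,0,0,0],
    [0,0,0,4,0,0,0],
    [0,0,0,4,0,0,0],
    [0,0,0,0,0,0,0],
    [0,0,0,0,0,0,0]
  ]
}}

```text
clock: 9.52
tcp_pos: [0.5366, -0.2534, 0.1513]
tool_rot: [0.573, 0.414, 0.573, -0.415]
force: [-0.4, -0.4, -7.7]
width: 0.064
```

>>> {"fn": "apply_moves", "kwargs": {
  "commands": [
    [0,0,0,2,0,0,0],
    [0,0,0,2,0,0,0],
    [0,0,0,0,0,0,0],
    [0,0,0,0,0,0,0]
  ]
}}

```text
clock: 9.85
tcp_pos: [0.5369, -0.2535, 0.1478]
tool_rot: [0.573, 0.414, 0.573, -0.414]
force: [-0.3, -0.5, -7.4]
width: 0.0634
```

>>> {"fn": "apply_moves", "kwargs": {
  "commands": [
    [0,0,0,1.5,0,0,0],
    [0,0,0,1.5,0,0,0],
    [0,0,0,0,0,0,0],
    [0,0,0,0,0,0,0]
  ]
}}

```text
clock: 10.18
tcp_pos: [0.537, -0.2535, 0.1448]
tool_rot: [0.573, 0.414, 0.573, -0.414]
force: [-0.4, -0.7, -1.2]
width: 0.0635
```

>>> {"fn": "apply_moves", "kwargs": {
  "commands": [
    [0,0,0,1,0,0,0],
    [0,0,0,0,0,0,0],
    [0,0,0,0,0,0,0]
  ]
}}

```text
clock: 10.43
tcp_pos: [0.537, -0.2535, 0.1438]
tool_rot: [0.573, 0.414, 0.573, -0.414]
force: [-0.1, -0.7, -1.5]
width: 0.0637
```

It rests lightly, about 6.5 N and sunk about 3 mm. Now I rock it.

>>> {"fn": "apply_moves", "kwargs": {
  "commands": [
    [1.5,0,0,0,0,0,0],
    [1.5,0,0,0,0,0,0],
    [1.5,0,0,0,0,0,0],
    [0,0,0,0,0,0,0]
  ]
}}

```text
clock: 10.77
tcp_pos: [0.5368, -0.2535, 0.1436]
tool_rot: [0.556, 0.437, 0.556, -0.437]
force: [-0.8, 0.2, -1.7]
width: 0.0636
```

>>> {"fn": "apply_moves", "kwargs": {
  "commands": [
    [1.5,0,0,0,0,0,0],
    [0,0,0,0,0,0,0],
    [0,0,0,0,0,0,0]
  ]
}}

```text
clock: 11.02
tcp_pos: [0.5368, -0.2534, 0.1436]
tool_rot: [0.55, 0.444, 0.55, -0.444]
force: [-0.4, 0.0, -1.9]
width: 0.0637
```

>>> {"fn": "apply_moves", "kwargs": {
  "commands": [
    [1,0,0,0,0,0,0],
    [0,0,0,0,0,0,0]
  ]
}}

```text
clock: 11.18
tcp_pos: [0.5368, -0.2534, 0.1435]
tool_rot: [0.546, 0.449, 0.546, -0.449]
force: [0.3, 0.6, -1.2]
width: 0.0638
```

>>> {"fn": "apply_moves", "kwargs": {
  "commands": [
    [1,0,0,0,0,0,0],
    [0,0,0,0,0,0,0]
  ]
}}

```text
clock: 11.35
tcp_pos: [0.5367, -0.2534, 0.1435]
tool_rot: [0.542, 0.454, 0.542, -0.454]
force: [0.2, 0.9, -1.3]
width: 0.0638
```

>>> {"fn": "apply_moves", "kwargs": {
  "commands": [
    [1,0,0,0,0,0,0],
    [0,0,0,0,0,0,0]
  ]
}}

```text
clock: 11.52
tcp_pos: [0.5367, -0.2534, 0.1435]
tool_rot: [0.538, 0.458, 0.538, -0.458]
force: [-0.1, 0.1, -0.5]
width: 0.0636
```

>>> {"fn": "apply_moves", "kwargs": {
  "commands": [
    [1,0,0,0,0,0,0],
    [0,0,0,0,0,0,0]
  ]
}}

```text
clock: 11.68
tcp_pos: [0.5367, -0.2534, 0.1435]
tool_rot: [0.534, 0.463, 0.534, -0.463]
force: [-0.8, -0.4, -2.0]
width: 0.0638
```

```bash
python3 -c "
from h import *
plan([.5368,-.254,.117],12.3)"
```

```text
tcp [ 0.5367 -0.2534  0.1435] yaw 8.2 tilt [-0.  0. -1.] F [-0.8 -0.4 -2. ] T [ 0.05  0.27 -0.01] w 0.0638 t 11.68 j [-0.36  0.39  0.91  1.75 -0.33  1.17  0.79]
shift mm [26.5 -0.   0.6] turn deg [-4.1 -0.   0. ]
```

No mesh between 18° and 8°, and there is a tilting moment, so I am probably off centre by over 1 mm. I'll ease off axially and feel for the nose sideways.

>>> {"fn": "apply_moves", "kwargs": {
  "commands": [
    [-4,0,0,-3.5,0,0,0],
    [0,0,0,0,0,0,0],
    [0,0,0,0,0,0,0]
  ]
}}

```text
clock: 11.93
tcp_pos: [0.5368, -0.2533, 0.1469]
tool_rot: [0.55, 0.444, 0.55, -0.444]
force: [0.4, -0.7, -4.8]
width: 0.0638
```

>>> {"fn": "apply_moves", "kwargs": {
  "commands": [
    [0,0,0,0,1,0,0],
    [0,0,0,0,0,0,0]
  ]
}}

```text
clock: 12.1
tcp_pos: [0.5374, -0.2532, 0.1467]
tool_rot: [0.55, 0.444, 0.55, -0.444]
force: [-1.1, 0.1, -3.3]
width: 0.0637
```

>>> {"fn": "apply_moves", "kwargs": {
  "commands": [
    [0,0,0,0,1,0,0],
    [0,0,0,0,0,0,0]
  ]
}}

```text
clock: 12.27
tcp_pos: [0.5386, -0.253, 0.1468]
tool_rot: [0.55, 0.444, 0.551, -0.444]
force: [-1.3, 0.0, -2.9]
width: 0.0635
```

>>> {"fn": "apply_moves", "kwargs": {
  "commands": [
    [0,0,0,0,-3,0,0],
    [0,0,0,0,0,0,0]
  ]
}}

```text
clock: 12.43
tcp_pos: [0.5358, -0.2536, 0.1471]
tool_rot: [0.551, 0.444, 0.55, -0.444]
force: [0.8, 0.1, -4.6]
width: 0.0637
```

>>> {"fn": "apply_moves", "kwargs": {
  "commands": [
    [0,0,0,0,-1,0,0],
    [0,0,0,0,0,0,0]
  ]
}}

```text
clock: 12.6
tcp_pos: [0.5354, -0.2537, 0.1473]
tool_rot: [0.551, 0.444, 0.55, -0.443]
force: [1.6, 0.9, -5.4]
width: 0.0638
```

>>> {"fn": "apply_moves", "kwargs": {
  "commands": [
    [0,0,0,-1,0,0,0],
    [0,0,0,0,-1,0,0],
    [0,0,0,0,0,0,0]
  ]
}}

```text
clock: 12.85
tcp_pos: [0.5351, -0.2535, 0.1481]
tool_rot: [0.551, 0.444, 0.55, -0.443]
force: [6.9, 1.0, -9.9]
width: 0.0635
```

>>> {"fn": "apply_moves", "kwargs": {
  "commands": [
    [0,0,0,0,-1,0,0],
    [0,0,0,0,0,0,0]
  ]
}}

```text
clock: 13.02
tcp_pos: [0.5348, -0.2535, 0.1482]
tool_rot: [0.552, 0.444, 0.55, -0.443]
force: [8.4, 1.2, -10.3]
width: 0.0637
```

>>> {"fn": "apply_moves", "kwargs": {
  "commands": [
    [0,0,0,0,4,0,0],
    [0,0,0,0,2,0,0],
    [0,0,0,0,0,0,0]
  ]
}}

```text
clock: 13.27
tcp_pos: [0.5384, -0.2528, 0.1478]
tool_rot: [0.55, 0.443, 0.551, -0.444]
force: [-0.1, 1.6, -6.5]
width: 0.0635
```

>>> {"fn": "apply_moves", "kwargs": {
  "commands": [
    [0,0,0,0,1,0,0],
    [0,0,0,0,0,0,0]
  ]
}}

```text
clock: 13.43
tcp_pos: [0.539, -0.253, 0.1477]
tool_rot: [0.55, 0.444, 0.551, -0.444]
force: [-2.1, 0.1, -7.7]
width: 0.0633
```

>>> {"fn": "apply_moves", "kwargs": {
  "commands": [
    [0,0,0,0,1,0,0],
    [0,0,0,0,0,0,0]
  ]
}}

```text
clock: 13.6
tcp_pos: [0.5393, -0.253, 0.1477]
tool_rot: [0.55, 0.443, 0.551, -0.445]
force: [-5.4, 0.3, -5.4]
width: 0.0634
```

Jaw axis: walls at x ≈ 0.5354 and 0.5388, so the centre is about 0.5371. Now the other axis.

>>> {"fn": "apply_moves", "kwargs": {
  "commands": [
    [0,0,0,0,-3.7,0,0],
    [0,0,0,0,0,1,0],
    [0,0,0,0,0,0,0]
  ]
}}

```text
clock: 13.85
tcp_pos: [0.537, -0.2541, 0.1479]
tool_rot: [0.55, 0.444, 0.551, -0.444]
force: [-1.6, 1.7, -8.2]
width: 0.0637
```

>>> {"fn": "apply_moves", "kwargs": {
  "commands": [
    [0,0,0,0,0,1,0],
    [0,0,0,0,0,0,0]
  ]
}}

```text
clock: 14.02
tcp_pos: [0.5373, -0.2544, 0.1478]
tool_rot: [0.55, 0.444, 0.551, -0.443]
force: [-3.2, 4.7, -6.2]
width: 0.0633
```

>>> {"fn": "apply_moves", "kwargs": {
  "commands": [
    [0,0,0,0,0,1,0],
    [0,0,0,0,0,0,0]
  ]
}}

```text
clock: 14.18
tcp_pos: [0.5374, -0.2546, 0.1477]
tool_rot: [0.55, 0.444, 0.552, -0.443]
force: [-4.7, 5.5, -5.2]
width: 0.0633
```

>>> {"fn": "apply_moves", "kwargs": {
  "commands": [
    [0,0,0,0,0,-4,0],
    [0,0,0,0,0,0,0]
  ]
}}

```text
clock: 14.35
tcp_pos: [0.5373, -0.2521, 0.1482]
tool_rot: [0.551, 0.444, 0.55, -0.444]
force: [0.8, -0.6, -8.9]
width: 0.0635
```

>>> {"fn": "apply_moves", "kwargs": {
  "commands": [
    [0,0,0,0,0,-1,0],
    [0,0,0,0,0,0,0]
  ]
}}

```text
clock: 14.52
tcp_pos: [0.5369, -0.2516, 0.1483]
tool_rot: [0.551, 0.444, 0.55, -0.444]
force: [-1.1, 0.6, -8.9]
width: 0.0637
```

>>> {"fn": "apply_moves", "kwargs": {
  "commands": [
    [0,0,0,0,0,-1,0],
    [0,0,0,0,0,0,0]
  ]
}}

```text
clock: 14.68
tcp_pos: [0.5365, -0.2507, 0.1482]
tool_rot: [0.551, 0.444, 0.55, -0.444]
force: [-1.2, 0.0, -7.9]
width: 0.0637
```

>>> {"fn": "apply_moves", "kwargs": {
  "commands": [
    [0,0,0,0,0,-1,0],
    [0,0,0,0,0,0,0]
  ]
}}

```text
clock: 14.85
tcp_pos: [0.5364, -0.2503, 0.1483]
tool_rot: [0.551, 0.444, 0.55, -0.444]
force: [0.3, -4.2, -8.8]
width: 0.0635
```

>>> {"fn": "apply_moves", "kwargs": {
  "commands": [
    [0,0,0,0,0,-1,0],
    [0,0,0,0,0,0,0]
  ]
}}

```text
clock: 15.02
tcp_pos: [0.5363, -0.2499, 0.1483]
tool_rot: [0.551, 0.444, 0.549, -0.444]
force: [2.0, -7.1, -10.8]
width: 0.0633
```

Centre y ≈ -0.2523, so I was about 1 mm off. I recentre, back off 4° in yaw, rest lightly again and rock.

>>> {"fn": "apply_moves", "kwargs": {
  "commands": [
    [-4,0,0,0,0,3.7,0],
    [0,0,0,2,0,0,0],
    [0,0,0,2,0,0,0],
    [0,0,0,0,0,0,0],
    [0,0,0,0,0,0,0]
  ]
}}

```text
clock: 15.43
tcp_pos: [0.5369, -0.2524, 0.1444]
tool_rot: [0.566, 0.425, 0.565, -0.425]
force: [-0.7, -2.5, -2.2]
width: 0.0634
```

>>> {"fn": "apply_moves", "kwargs": {
  "commands": [
    [1.5,0,0,0,0,0,0],
    [0,0,0,0,0,0,0]
  ]
}}

```text
clock: 15.6
tcp_pos: [0.5369, -0.2521, 0.1443]
tool_rot: [0.56, 0.433, 0.559, -0.432]
force: [-0.3, -1.3, -2.5]
width: 0.0639
```

>>> {"fn": "apply_moves", "kwargs": {
  "commands": [
    [1,0,0,0,0,0,0],
    [0,0,0,0,0,0,0]
  ]
}}

```text
clock: 15.77
tcp_pos: [0.5369, -0.252, 0.1442]
tool_rot: [0.556, 0.437, 0.556, -0.437]
force: [0.6, -1.5, -2.5]
width: 0.0641
```

>>> {"fn": "apply_moves", "kwargs": {
  "commands": [
    [1,0,0,0,0,0,0],
    [0,0,0,0,0,0,0]
  ]
}}

```text
clock: 15.93
tcp_pos: [0.5369, -0.2519, 0.1441]
tool_rot: [0.552, 0.442, 0.552, -0.442]
force: [-1.0, -0.8, -1.7]
width: 0.0633
```

>>> {"fn": "apply_moves", "kwargs": {
  "commands": [
    [1,0,0,0,0,0,0],
    [0,0,0,0,0,0,0]
  ]
}}

```text
clock: 16.1
tcp_pos: [0.5369, -0.2519, 0.1441]
tool_rot: [0.548, 0.447, 0.548, -0.446]
force: [1.0, -0.8, -1.6]
width: 0.0638
```

>>> {"fn": "apply_moves", "kwargs": {
  "commands": [
    [1,0,0,0,0,0,0],
    [0,0,0,0,0,0,0]
  ]
}}

```text
clock: 16.27
tcp_pos: [0.5369, -0.2519, 0.144]
tool_rot: [0.544, 0.451, 0.544, -0.451]
force: [-0.2, -0.3, -2.3]
width: 0.0635
```

The arbor teeth must enter the gaps between the yoke's teeth, 45° from the yoke's axes. The mesh yaw is therefore 12.3 - 45 = -32.7°. I ease off, turn most of the way, rest again and rock.

>>> {"fn": "apply_moves", "kwargs": {
  "commands": [
    [0,0,0,-4,0,0,0],
    [6,0,0,0,0,0,0],
    [6,0,0,0,0,0,0],
    [6,0,0,0,0,0,0],
    [6,0,0,0,0,0,0],
    [6,0,0,0,0,0,0],
    [6,0,0,0,0,0,0],
    [0,0,0,0,0,0,0],
    [0,0,0,0,0,0,0]
  ]
}}

```text
clock: 17.02
tcp_pos: [0.5366, -0.2516, 0.1477]
tool_rot: [-0.379, -0.596, -0.38, 0.597]
force: [-0.0, -0.2, -7.9]
width: 0.0636
```

```bash
python3 -c "
from h import *
plan([.5371,-.2521,.1445],-32.7)"
```

```text
tcp [ 0.5366 -0.2516  0.1477] yaw -25.0 tilt [-0.001  0.    -1.   ] F [-0.  -0.2 -7.9] T [0.05 0.1  0.06] w 0.0636 t 17.02 j [-0.45  0.43  1.04  1.75 -0.4   1.19  0.26]
shift mm [3.2 0.7 0.2] turn deg [7.7 0.  0.1]
```

>>> {"fn": "apply_moves", "kwargs": {
  "commands": [
    [0,0,0,1.7,0,0.3,0],
    [0,0,0,1.7,0,0,0],
    [0,0,0,0,0,0,0]
  ]
}}

```text
clock: 17.27
tcp_pos: [0.5366, -0.252, 0.1445]
tool_rot: [0.379, 0.597, 0.379, -0.597]
force: [-0.6, 3.1, -1.7]
width: 0.0637
```

>>> {"fn": "apply_moves", "kwargs": {
  "commands": [
    [1.5,0,0,0,0,0,0],
    [1.5,0,0,0,0,0,0],
    [0,0,0,0,0,0,0]
  ]
}}

```text
clock: 17.52
tcp_pos: [0.5368, -0.2525, 0.1448]
tool_rot: [0.362, 0.607, 0.362, -0.607]
force: [-0.5, 1.0, -2.7]
width: 0.0637
```

>>> {"fn": "apply_moves", "kwargs": {
  "commands": [
    [1.5,0,0,0,0,0,0],
    [0,0,0,0,0,0,0]
  ]
}}

```text
clock: 17.68
tcp_pos: [0.5366, -0.2526, 0.1447]
tool_rot: [-0.354, -0.612, -0.354, 0.612]
force: [-0.0, -0.0, -3.9]
width: 0.0639
```

>>> {"fn": "apply_moves", "kwargs": {
  "commands": [
    [1.5,0,0,0,0,0,0],
    [0,0,0,0,0,0,0]
  ]
}}

```text
clock: 17.85
tcp_pos: [0.5368, -0.2524, 0.1444]
tool_rot: [-0.346, -0.617, -0.346, 0.617]
force: [1.9, -0.0, -8.1]
width: 0.0635
```

>>> {"fn": "apply_moves", "kwargs": {
  "commands": [
    [1,0,0,0,0,0,0],
    [0,0,0,0,0,0,0]
  ]
}}

```text
clock: 18.02
tcp_pos: [0.5367, -0.2523, 0.1444]
tool_rot: [-0.341, -0.619, -0.341, 0.62]
force: [1.3, 0.4, -8.9]
width: 0.0637
```

The force has dropped back to the bare weight, so the arbor sprung up and the teeth mesh. I slide down slowly.

>>> {"fn": "apply_moves", "kwargs": {
  "commands": [
    [0,0,0,1.5,0,0,0],
    [0,0,0,1.5,0,0,0],
    [0,0,0,0,0,0,0]
  ]
}}

```text
clock: 18.27
tcp_pos: [0.5367, -0.2523, 0.1413]
tool_rot: [-0.342, -0.619, -0.342, 0.619]
force: [2.1, -0.4, -9.1]
width: 0.0637
```

>>> {"fn": "apply_moves", "kwargs": {
  "commands": [
    [0,0,0,2,0,0,0],
    [0,0,0,2,0,0,0],
    [0,0,0,0,0,0,0]
  ]
}}

```text
clock: 18.52
tcp_pos: [0.5367, -0.2523, 0.1373]
tool_rot: [-0.342, -0.619, -0.341, 0.619]
force: [3.1, -0.9, -9.0]
width: 0.0637
```

```bash
python3 -c "
from h import *
plan([.5371,-.2521,.1173],-32.7)"
```

```text
tcp [ 0.5367 -0.2523  0.1373] yaw -32.2 tilt [ 0. -0. -1.] F [ 3.1 -0.9 -9. ] T [-0.16 -0.63 -0.08] w 0.0637 t 18.52 j [-0.46  0.46  1.06  1.76 -0.43  1.18  0.16]
shift mm [20.   0.2 -0.3] turn deg [ 0.5  0.  -0. ]
```

>>> {"fn": "apply_moves", "kwargs": {
  "commands": [
    [0,0,0,2,0.5,0,0],
    [0,0,0,2,0,0,0],
    [0,0,0,2,0,0,0],
    [0,0,0,0,0,0,0]
  ]
}}

```text
clock: 18.85
tcp_pos: [0.537, -0.2525, 0.1312]
tool_rot: [-0.341, -0.619, -0.342, 0.619]
force: [2.1, 0.4, -9.2]
width: 0.0636
```

>>> {"fn": "apply_moves", "kwargs": {
  "commands": [
    [0,0,0,2,0,0,0],
    [0,0,0,2,0,0,0],
    [0,0,0,2,0,0,0],
    [0,0,0,0,0,0,0]
  ]
}}

```text
clock: 19.18
tcp_pos: [0.537, -0.2526, 0.1252]
tool_rot: [-0.341, -0.619, -0.342, 0.619]
force: [0.8, 0.3, -8.5]
width: 0.0632
```

>>> {"fn": "apply_moves", "kwargs": {
  "commands": [
    [0,0,0,2,0,0,0],
    [0,0,0,2,0,0,0],
    [0,0,0,1,0,0,0],
    [0,0,0,0,0,0,0]
  ]
}}

```text
clock: 19.52
tcp_pos: [0.537, -0.2526, 0.1204]
tool_rot: [-0.341, -0.619, -0.341, 0.619]
force: [1.5, 0.6, -8.8]
width: 0.0635
```

>>> {"fn": "apply_moves", "kwargs": {
  "commands": [
    [0,0,0,1,0,0,0],
    [0,0,0,1,0,0,0],
    [0,0,0,0,0,0,0],
    [0,0,0,0,0,0,0]
  ]
}}

```text
clock: 19.85
tcp_pos: [0.5371, -0.2526, 0.1186]
tool_rot: [-0.341, -0.619, -0.341, 0.619]
force: [2.2, -0.5, -8.9]
width: 0.0638
```

>>> {"fn": "apply_moves", "kwargs": {
  "commands": [
    [0,0,0,0.7,0,0,0],
    [0,0,0,0,0,0,0],
    [0,0,0,0,0,0,0]
  ]
}}

```text
clock: 20.1
tcp_pos: [0.537, -0.2526, 0.1179]
tool_rot: [-0.341, -0.619, -0.341, 0.619]
force: [0.5, -0.2, -8.4]
width: 0.0633
```

>>> {"fn": "apply_moves", "kwargs": {
  "commands": [
    [0,0,0,0.7,0,0,0],
    [0,0,0,0,0,0,0],
    [0,0,0,0,0,0,0]
  ]
}}

```text
clock: 20.35
tcp_pos: [0.5371, -0.2527, 0.1177]
tool_rot: [0.341, 0.619, 0.341, -0.619]
force: [-2.3, 1.9, 0.8]
width: 0.0636
```

The force rose to about +9 N at TCP z 0.1177, as expected for the seat. I release and retreat upwards.

>>> {"fn": "apply_moves", "kwargs": {
  "commands": [
    [0,0,0,0,0,0,0.8],
    [0,0,0,0,0,0,1],
    [0,0,0,0,0,0,1],
    [0,0,0,0,0,0,1],
    [0,0,0,0,0,0,1],
    [0,0,0,0,0,0,1],
    [0,0,0,0,0,0,1]
  ]
}}

```text
clock: 20.93
tcp_pos: [0.5371, -0.2527, 0.1173]
tool_rot: [-0.341, -0.619, -0.341, 0.619]
force: [0.2, 0.5, 0.2]
width: 0.0865
```

>>> {"fn": "apply_moves", "kwargs": {
  "commands": [
    [0,0,0,-8,0,0,1],
    [0,0,0,-15,0,0,1],
    [0,0,0,-20,0,0,1],
    [0,0,0,-25,0,0,1],
    [0,0,0,-25,0,0,1],
    [0,0,0,-25,0,0,1],
    [0,0,0,-15,0,0,1],
    [0,0,0,0,0,0,1],
    [0,0,0,0,0,0,1],
    [0,0,0,0,0,0,1]
  ]
}}

```text
clock: 21.77
tcp_pos: [0.5369, -0.2524, 0.2498]
tool_rot: [-0.341, -0.619, -0.342, 0.619]
force: [1.0, 0.2, -1.2]
width: 0.087
```

```bash
python3 - <<'E'
from h import *
for c in ("scene","side","wrist"):
    im=viewer.grab_frame(c)[:,:,::-1]; cv2.imwrite(f"pics/{c}9.png",im)
    for q in ("bore","ears","plain_yoke","race","ref_sphere"):
        print(c,q,[(round(d["score"],2),np.round(d["centre"],3)) for d in viewer.spot_point(q,c)][:5])
plan([.537,-.2526,.25])
a=cv2.imread("pics/side9.png"); b=cv2.imread("pics/scene9.png")
f=lambda x:cv2.resize(x,(400,300),interpolation=cv2.INTER_CUBIC)
cv2.imwrite("pics/end.png",np.vstack([np.hstack([f(b[150:270,100:260]),f(a[80:200,320:480])]),np.hstack([f(b),f(cv2.imread("pics/wrist9.png"))])]))
E
```

```text
scene bore [(0.97, array([ 0.54 , -0.256,  0.059])), (0.9, array([ 0.515, -0.033,  0.001])), (0.76, array([0.376, 0.085, 0.004])), (0.74, array([ 0.394, -0.03 , -0.003]))]
scene ears [(0.73, array([ 0.511, -0.038,  0.068])), (0.72, array([ 0.393, -0.029,  0.068])), (0.71, array([ 0.537, -0.252,  0.127]))]
scene plain_yoke [(0.73, array([0.606, 0.112, 0.   ])), (0.45, array([ 0.538, -0.25 ,  0.127]))]
scene race [(0.66, array([0.553, 0.279, 0.001]))]
scene ref_sphere [(0.96, array([ 0.785, -0.012,  0.001]))]
side bore [(0.95, array([ 0.51 , -0.036, -0.002])), (0.76, array([ 0.376,  0.083, -0.001])), (0.7, array([ 0.538, -0.256,  0.057])), (0.59, array([ 0.392, -0.025, -0.002]))]
side ears [(0.93, array([ 0.513, -0.044,  0.07 ])), (0.81, array([ 0.394, -0.025,  0.071])), (0.58, array([ 0.534, -0.25 ,  0.128]))]
side plain_yoke [(0.78, array([0.612, 0.114, 0.002]))]
side race [(0.59, array([0.551, 0.279, 0.001]))]
side ref_sphere [(0.92, array([ 0.789, -0.016, -0.001]))]
wrist bore [(0.71, array([ 0.511, -0.042,  0.004])), (0.7, array([0.376, 0.089, 0.002])), (0.6, array([ 0.395, -0.028, -0.004]))]
wrist ears [(0.86, array([ 0.536, -0.25 ,  0.125])), (0.83, array([ 0.514, -0.036,  0.065])), (0.81, array([ 0.391, -0.026,  0.07 ]))]
wrist plain_yoke []
wrist race []
wrist ref_sphere []
tcp [ 0.5371 -0.2526  0.2503] yaw -32.2 tilt [-0. -0. -1.] F [ 0.1 -0.5  0.3] T [-0.11  0.09 -0.  ] w 0.087 t 22.67 j [-0.52  0.36  1.14  1.62 -0.33  1.38  0.09]
shift mm [ 0.3 -0.1  0. ] turn deg [0. 0. 0.]
```

View pics/end.png

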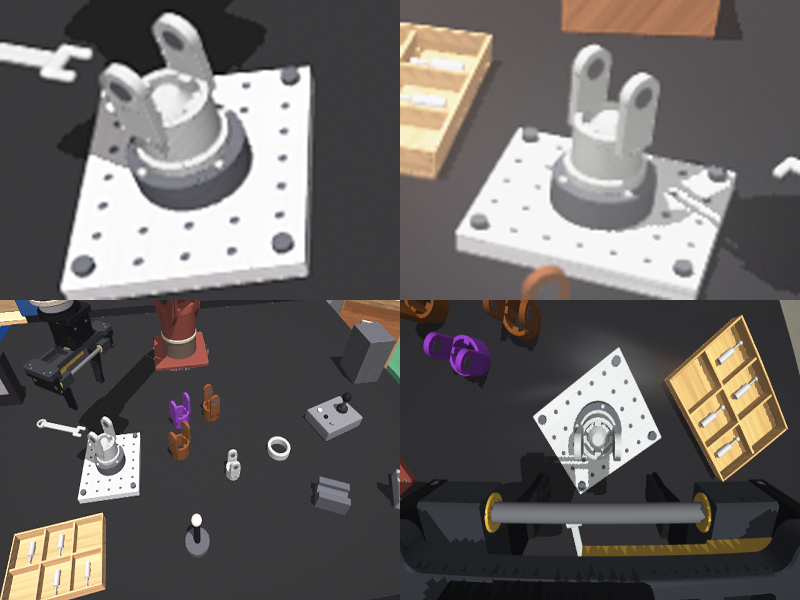

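The yoke sits flush on the seat disc, ears up, with the arbor nose visible through the bore. The bore reads at z ≈ 0.058, the bystanders have not moved, and the gripper is clear. I hand in the job.

```bash
python3 -c "
from workcell import finish_job
print(finish_job())"
```

```text
the job is handed in; nothing more can be done
None
```

The big bare-steel yoke is fully home on the seat, ears up and released. I handed the job in at about 23 s on the robot's clock.

**What I did:**
- I gripped the yoke by its ears and rested it lightly on the arbor, at about 6 N.
- My first rocking did not mesh. I was about 1 mm off centre, and I had lined the teeth up tooth-on-tooth, 45° wrong.
- I felt for the centre sideways with the nose in the bore. The highest side force in the readings was about 8 N.
- I then turned 45°, rested it again and rocked until the force fell back to the yoke's bare weight.
- It slid down freely, with at most about 3 N sideways, and stopped on the seat at about 9 N.

**Last checks:**
- **Seat:** the tool stopped at a height that puts the yoke's underside at 60 mm. The camera networks put the bore at 57–59 mm, and the pictures show it flush on the seat disc.
- **Bystanders:** the plain yoke, race and reference sphere read the same as at the start, within the networks' error.
- **Gripper:** it is open and about 13 cm above the release height.
- **Forces:** readings never passed about 11 N. They come only at the end of each move, so shorter peaks would not show.
- **Failed or disagreed:** the wrist camera's bore search did not report the seated yoke. The scene camera also gave it a low-score (0.45) false "plain_yoke" label.

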